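Sort two tubes and hold the rack counter's reset

TASK

Two tubes of different length stand loose on the bench: stand each fully down in a free hole of that row of the yellow rack which already holds a tube of its own length, and let go of it. Only when both are in, take the probe out of its stand, reach its rod down through the hole in the top of the grey counter box and press the recessed reset button fully down with it; finish while holding it so, with the probe gripped and the button still pressed. Leave the jar, the two canisters and the spatula where they are.

Things in the scene. Friction and masses are not known exactly. Their poses are not given: they have to be found in the camera images.
- tube_short_center (a point): Loose short screw-cap tube, standing upright on the bench at the start: white, flat-bottomed, 68 mm tall, body 20 mm diameter, grey cap 23 mm diameter over the top 16 mm, about 30 g. Point: its centre, 34 mm above its underside; z points up along the tube.
- tube_long_center (a point): Loose long screw-cap tube, standing upright on the bench at the start: white, flat-bottomed, 92 mm tall, body 20 mm diameter, grey cap 23 mm diameter over the top 16 mm, about 30 g. Point: its centre, 46 mm above its underside; z points up along the tube.
- ref_short_center (a point): Tube fixed in the rack that marks the short row: same look and size as the loose short tube (68 mm tall, cap 23 mm), always in the end hole at the rack's -y end. Point: its centre, 34 mm above its underside, which rests on the hole floor. Axes parallel to the rack's: the two free holes of the same row are at +48 mm and +96 mm along its y axis. Which of the two rows is the short one varies.
- ref_long_center (a point): Tube fixed in the rack that marks the long row: same look and size as the loose long tube (92 mm tall, cap 23 mm), always in the end hole at the rack's -y end. Point: its centre, 46 mm above its underside, which rests on the hole floor. Axes parallel to the rack's: the two free holes of the same row are at +48 mm and +96 mm along its y axis. Which of the two rows is the long one varies.
- rack: Yellow tube rack, fixed to the bench, 116 (x) x 146 (y) x 36 mm tall. Origin: centre of its underside, z up. Six round upright holes, 25 mm diameter, 28 mm deep (hole floor 8 mm above the bench), in two rows parallel to its y axis at x = -30 and x = +30 mm; in each row holes at y = -48 (filled by the row's fixed tube), 0 and +48 mm (both free).
- probe_grip (a point): Probe, about 50 g, hanging upright in its stand at the start: black round handle 18 mm diameter, 56 mm tall, with a steel rod 7 mm diameter that sticks 55 mm straight out below the handle. Point: centre of the handle, 28 mm above its lower end and 83 mm above the rod's tip; z points up along the probe.
- probe_tip (a point): Lower end of the probe's rod, on its axis, 83 mm below the handle's centre.
- stand: Aluminium block 50 x 50 x 60 mm tall, fixed to the bench, with an upright 11 mm through hole in which the probe's rod hangs; the handle's lower end rests on the block's top. Origin: centre of its underside.
- counter_hole (a point): Centre of the 18 mm round hole in the top face of the grey counter box, at the level of the top face, 60 mm above the bench; z up. The box is 90 x 90 x 60 mm tall, fixed to the bench, the hole is in the middle of its top and goes straight down 30 mm.
- reset_button (a joint): Travel of the reset button in m: 0 up, 0.008 fully down against its stop. Spring return: about 2 N to start moving, 5 N fully down. It springs back when let go.
- button_top (a point): Centre of the top of the reset button (white, round, 15 mm diameter), which lies 22 mm below the top face of the counter box when up, 30 mm below when fully down.
- jar: Bystander: brown glass jar with black lid, 68 mm diameter, 98 mm tall, standing on the bench. Origin: centre of its underside.
- canister_a: Bystander: white polyethylene screw-top canister, 60 mm diameter, 85 mm tall. Origin: centre of its underside.
- canister_b: Bystander: a second such canister, 60 mm diameter, 85 mm tall. Origin: centre of its underside.
- spatula: Bystander: steel spatula 200 mm long lying on the bench, along its x axis.

How it is judged:
By the outcome, as a careful person would: the job done as asked, in the order asked, and still so for the second after the job is handed in, while the arm keeps its last pose, push and grip.
It also fails if it takes over 72 s, if anything falls off the work surface, if the arm or the gripper's body presses on something with over 40 N, if the wrist force passes 120 N, or if a joint passes its speed limit or range.

ROBOT

A 7-joint arm with a two-finger parallel gripper is mounted at the origin on the work surface. World frame = base frame: x ahead of the robot, y to its left, z up, the work surface at z = 0. Lengths are in m, angles in degrees, forces in N, time in s.
With the tool pointing down it reaches from about 0.425 to 0.875 m from the base axis. Payload 4.7 kg.
Tool frame: the origin (TCP) lies midway between the tips of the shut fingers; the grasp point (between the pads) lies 19 mm behind it; z points along the fingers, y is the line along which they close (so a half turn about z gives the same grasp; the last joint's range is limited). The gripper opens to 87 mm and grips with 3 to 60 N. Pads are 19 mm wide; open, the fingers measure 117 mm over their backs; the gripper's body (75 mm by 190 mm) begins 51 mm behind the grasp point.
Start: joints at [-69.723, 18.392, -4.016, 83.108, 1.295, 78.541, -3.26], TCP at [0.217, 0.613, 0.223] pointing down, gripper open.
Joint ranges: [-163.93, 163.93], [-17.29, 119.83], [-79.2, 71.16], [3.27, 140.29], [-89.18, 269.18], [5.43, 117.66], [-154.24, 154.24]. Speed limits (degrees/s): [147.25, 147.25, 180, 180, 180, 180, 180].

INTERFACE

Orientations are given as [roll, pitch, yaw] about the fixed x, y, z axes, in that order (R = Rz(yaw) Ry(pitch) Rx(roll)).
In Python, from cell import env gives the robot as it stands. The module is installed in compiled form; this text tells all that it offers.
- The arm moves only by the tool send_rows, never from a script. Its argument "series" is a list of rows, each an object with "travel": the shift along the tool's x, y, z in cm, a list of three; "dr": the turn, a rotation vector about the tool's x, y, z in degrees, a list of three; "claw": the finger opening in cm, from 0 to 8.7. In form: [{"travel": [tx, ty, tz], "dr": [wx, wy, wz], "claw": claw}, ...]. A call has 1 to 12 rows; each row is the pose to reach, as a shift and turn from the pose commanded when the call began, along the tool's axes at that moment; what a row does not reach only later rows make up. A row lasts 1/12 s, in which the tool goes at most 41.7 mm and 7.16 degrees, less where a joint would pass 70% of its speed; a pose out of reach is approached as far as the arm can. A call with a gripper value outside its range is refused whole. The fingers move at their own pace and stop on an object; "grip_force" is the grip in N (left out, the last holds). Time passes only in rows, so rows that repeat a pose let the fingers close. It gives the time, the measured TCP pose, the force and the opening at its end, in the units of the state.
- env.get_obs(): the state, without advancing time (a new reading comes with each control period).
- env.read_camera(name): name is "scene" or "side" or "wrist"; returns the picture (384x512x3 uint8, blue, green, red); there is no depth.
- env.calibration(name): a dict with "fx", "fy", "cx", "cy" (pixels), "cam_to_world" (4x4, takes a point from camera to world coordinates). Camera axes: x right, y down, z forward; pixel columns grow to the right and rows downward; lengths in m; the calibration is good to about 2 mm. A picture is of the moment at which its call begins: read the wrist's pose just before it. calibration takes no time and is no camera call; for the wrist camera it gives the pose at the moment of the call.
- env.sign_off(): hands the job in, once; it reports no verdict.
The state is a dict: "time_s": time; "qpos": joint angles; "joint_velocities": joint speeds; "effort": joint torques, N m; "tool_pos": TCP position; "tool_rot": TCP orientation; "force": force on the tool from outside, world axes, zero at the start; "wrist_torque": the same for the moment, N m; "grip_width": finger opening in m.
Only numpy, scipy, OpenCV 4.12 (cv2) and the standard library are available. Lean on these libraries where they do the work, as an engineer would, in place of code of your own. Each camera call takes 0.05 s, during which the arm holds its last target. There are 200 camera calls.

## Working session

There is one attempt and no reset: what is moved stays moved. The work goes in short steps, Python scripts to look and compute and a tool call to move; the robot and the scene stay as the last step left them, time stands still between calls to the robot, and variables do not carry over. Pictures are saved under pics/ and viewed, on a budget of 10 in all, crops included, one or two more only if the job needs it, and the job is handed in when it is done.

Besides the shell and the picture viewer there is one more tool, called in YAML: its name, and indented under it one key for each argument. send_rows: Moves the arm, as the interface text tells. Its arguments: {"type":"object","properties":{"series":{"type":"array"},"grip_force":{"type":"number"}},"required":["series"]}

```bash
mkdir -p pics
python3 - <<'E'
from cell import env
import cv2, numpy as np
np.set_printoptions(precision=4,suppress=True)
o=env.get_obs();print(o)
for n in("scene","side"):
    c=env.calibration(n);print(n,c["fx"],c["fy"],c["cx"],c["cy"]);print(np.array(c["cam_to_world"]))
    cv2.imwrite(f"pics/{n}0.png",cv2.resize(env.read_camera(n),(800,600),interpolation=cv2.INTER_CUBIC))
c=env.calibration("wrist");print(c["fx"],np.array(c["cam_to_world"]))
E
```

```text
{'time_s': 0.0, 'qpos': array([-69.7232,  18.4405,  -4.0146,  83.1764,   1.2961,  78.5419,
        -3.2589]), 'joint_velocities': array([ 0.0212, -0.0475,  0.0792, -0.0207,  0.0463, -0.0007, -0.0804]), 'effort': array([  0.    , -49.1305,  -0.4042, -31.2516,  -0.0639,   0.044 ,
         0.0002]), 'tool_pos': array([0.2165, 0.6123, 0.2214]), 'tool_rot': array([-179.8865,    0.0073,  160.5334]), 'force': array([ 0.0791, -0.1244,  0.6776]), 'wrist_torque': array([-0.0182, -0.0302, -0.0021]), 'grip_width': 0.0873996522334423}
scene 398.6903988721709 398.6903988721709 258.63141482549554 192.87176739452923
[[-0.537   0.61   -0.5827  1.2603]
 [ 0.8435  0.3814 -0.3781  0.3412]
 [-0.0084 -0.6946 -0.7194  0.8939]
 [ 0.      0.      0.      1.    ]]
side 444.17017611901196 444.17017611901196 247.55753609797364 192.48846711123983
[[-0.9131 -0.3079  0.2671  0.3212]
 [-0.4076  0.69   -0.5981  0.575 ]
 [-0.0002 -0.6551 -0.7556  0.9026]
 [ 0.      0.      0.      1.    ]]
304.3797007692448 [[ 0.3325  0.9148  0.2294  0.1541]
 [ 0.9431 -0.3218 -0.0836  0.6357]
 [-0.0027  0.2441 -0.9697  0.3841]
 [ 0.      0.      0.      1.    ]]
```

View pics/scene0.png

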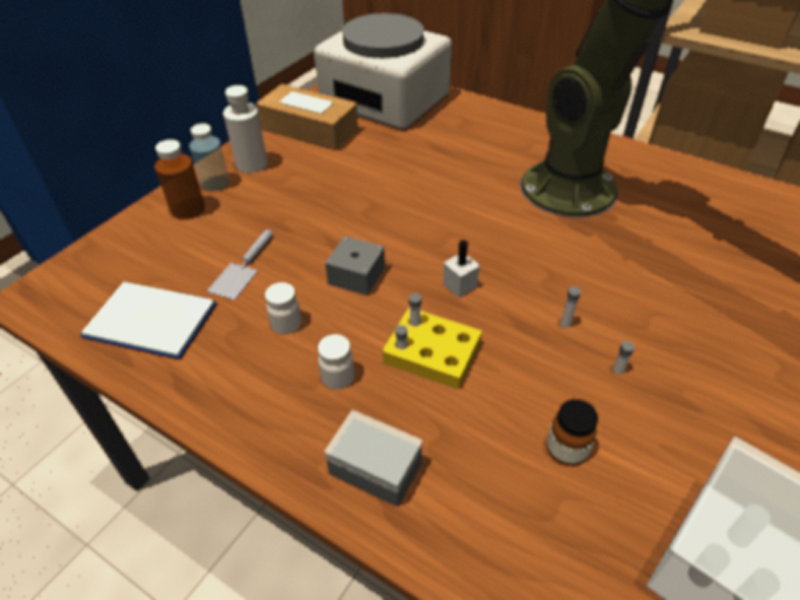

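View pics/side0.png

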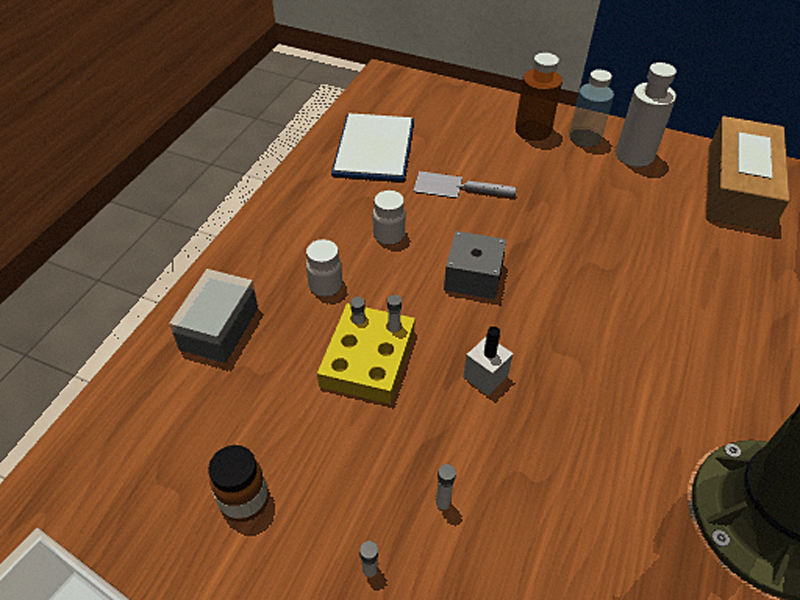

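The scene view (800 px scale) shows the long tube cap at (573,291), short at (626,348), the rack with the tall ref at (415,299) and short ref at (401,331), probe top at (463,243) and counter hole at (355,255). The side view has the same points at (447,468), (369,545), (395,299), (358,301), (493,331) and (476,253).

```bash
cat > h.py <<'E'
from cell import env
import cv2, numpy as np
from scipy.spatial.transform import Rotation as R
np.set_printoptions(precision=4,suppress=True)
def ray(c,u,v):
    T=np.array(c["cam_to_world"]); d=T[:3,:3]@[(u-c["cx"])/c["fx"],(v-c["cy"])/c["fy"],1]
    return T[:3,3],d/np.linalg.norm(d)
def tri(obs):
    A=np.zeros((3,3));b=np.zeros(3);rs=[ray(*o) for o in obs]
    for p,d in rs: M=np.eye(3)-np.outer(d,d);A+=M;b+=M@p
    x=np.linalg.solve(A,b); return x,max(np.linalg.norm(np.cross(x-p,d)) for p,d in rs)
def plane(c,u,v,z):
    p,d=ray(c,u,v); return p+d*(z-p[2])/d[2]
def proj(c,X):
    q=np.linalg.inv(np.array(c["cam_to_world"]))@np.r_[X,1]; return c["fx"]*q[0]/q[2]+c["cx"],c["fy"]*q[1]/q[2]+c["cy"]
def go(target,yaw=None):
    """cm shift in tool axes from measured pose to target TCP; turn about tool z in deg"""
    o=env.get_obs();r=R.from_euler('xyz',o["tool_rot"],degrees=True)
    s=r.inv().apply(np.array(target)-o["tool_pos"])*100
    w=None
    if yaw is not None: w=(r.inv()*R.from_euler('xyz',[180,0,yaw],degrees=True)).as_rotvec(degrees=True)
    print("t",o["time_s"],"tcp",o["tool_pos"],o["tool_rot"],"shift cm",s,"dr",w)
E
python3 - <<'E'
from h import *
S,D=env.calibration("scene"),env.calibration("side")
k=lambda p:((p[0]+.5)/1.5625-.5,(p[1]+.5)/1.5625-.5)
P=dict(long=((573,291),(447,468)),short=((626,348),(369,545)),reflong=((415,299),(395,299)),refshort=((401,331),(358,301)),
L1=((438,329),(386,349)),L2=((463,337),(377,373)),S1=((426,352),(349,341)),S2=((450,361),(340,365)),probe=((463,242),(493,330)),
hole=((355,255),(476,253)),jar=((577,415),(233,466)),ca=((281,292),(389,199)),cb=((335,345),(322,249)))
for n,(a,b) in P.items(): print(n,*tri([(S,*k(a)),(D,*k(b))]))
E
```

```text
long [0.4231 0.1621 0.0907] 0.0023205191634288777
short [0.4773 0.2848 0.0635] 0.003310153615670704
reflong [ 0.5968 -0.0685  0.0964] 0.002799795963471174
refshort [ 0.6568 -0.0602  0.0724] 0.002728987112934147
L1 [ 0.5895 -0.0213  0.0336] 0.0002904159323219256
L2 [0.583  0.0272 0.035 ] 0.0006512803596453627
S1 [ 0.6489 -0.0112  0.0347] 0.00019545000569861775
S2 [0.6421 0.0342 0.032 ] 2.945798343279192e-05
probe [ 0.4367 -0.0585  0.1161] 0.0007185860811497628
hole [ 0.5251 -0.2537  0.058 ] 0.0010163084000968843
jar [0.6739 0.27   0.0926] 0.00040666917755893383
ca [ 0.7046 -0.2901  0.0866] 0.001559245516033629
cb [ 0.7545 -0.1287  0.0879] 0.0013479414064518093
```

```bash
python3 -c "
from h import *
go([.477,.285,.20],97.6)"
```

```text
t 0.1 tcp [0.2165 0.6124 0.2216] [-179.9008    0.0036  160.5326] shift cm [-35.4694 -22.1785   2.1983] dr [-0.087   0.0577 62.9326]
```

send_rows:
  series:
    - {"travel":[-9,-5.5,0.5],"dr":[0,0,15],"claw":6}
    - {"travel":[-18,-11,1],"dr":[0,0,30],"claw":6}
    - {"travel":[-27,-16.5,1.6],"dr":[0,0,45],"claw":6}
    - {"travel":[-35.5,-22.2,2.2],"dr":[0,0,63],"claw":6}
    - {"travel":[-35.5,-22.2,2.2],"dr":[0,0,63],"claw":6}
    - {"travel":[-35.5,-22.2,2.2],"dr":[0,0,63],"claw":6}
    - {"travel":[-35.5,-22.2,2.2],"dr":[0,0,63],"claw":6}
    - {"travel":[-35.5,-22.2,2.2],"dr":[0,0,63],"claw":6}
    - {"travel":[-35.5,-22.2,2.2],"dr":[0,0,63],"claw":6}
    - {"travel":[-35.5,-22.2,2.2],"dr":[0,0,63],"claw":6}
    - {"travel":[-35.5,-22.2,2.2],"dr":[0,0,63],"claw":6}
    - {"travel":[-35.5,-22.2,2.2],"dr":[0,0,63],"claw":6}
  grip_force: 15

```text
time_s: 1.1
tool_pos: [0.4793, 0.2815, 0.2002]
tool_rot: [-180.0, 0.1, 97.1]
force: [0.1, 0.3, -0.4]
grip_width: 0.0603
```

```bash
python3 -c "
from h import *
c=env.calibration('wrist');im=env.read_camera('wrist');cv2.imwrite('pics/w1.png',im);go([.477,.285,.20],97.6)
import pickle;pickle.dump(c,open('w1.pkl','wb'))
print(proj(c,[.4773,.2848,.068]),proj(c,[.423,.162,.092]))"
```

```text
t 1.15 tcp [0.4777 0.2842 0.2002] [-179.9522   -0.0002   97.3769] shift cm [ 0.0906 -0.0558  0.0175] dr [-0.0478 -0.0003 -0.2231]
(np.float64(252.2615944874492), np.float64(178.44487564712838)) (np.float64(183.49446236070344), np.float64(295.3009075604062))
```

View pics/w1.png

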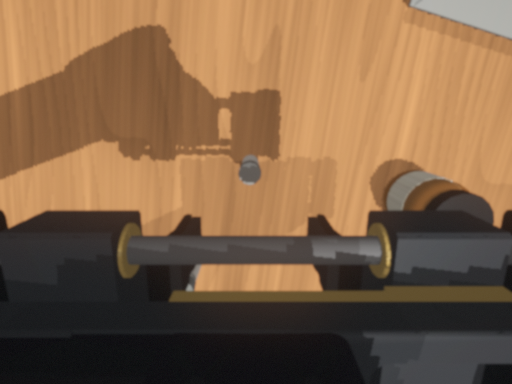

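The wrist view shows the short tube cap at about (250,175), 3 px from the prediction at (252,178). The jar is clear, on the right.

```bash
python3 -c "
from h import *
c=env.calibration('wrist')
print(np.array(c['cam_to_world']),c['cy'])
print(proj(c,[.4777,.2842,.2]), plane(c,250,175,.068),plane(c,250,172,.068))
im=cv2.imread('pics/w1.png')[130:210,200:300];cv2.imwrite('pics/w1c.png',cv2.resize(im,(800,600),interpolation=cv2.INTER_CUBIC))"
```

```text
[[ 0.9916  0.1255  0.0309  0.4691]
 [ 0.1292 -0.9615 -0.2426  0.3509]
 [-0.0007  0.2446 -0.9696  0.3627]
 [ 0.      0.      0.      1.    ]] 189.06380774595374
(np.float64(253.83175401090253), np.float64(233.37764988691646)) [0.4729 0.2908 0.068 ] [0.4725 0.2938 0.068 ]
```

View pics/w1c.png

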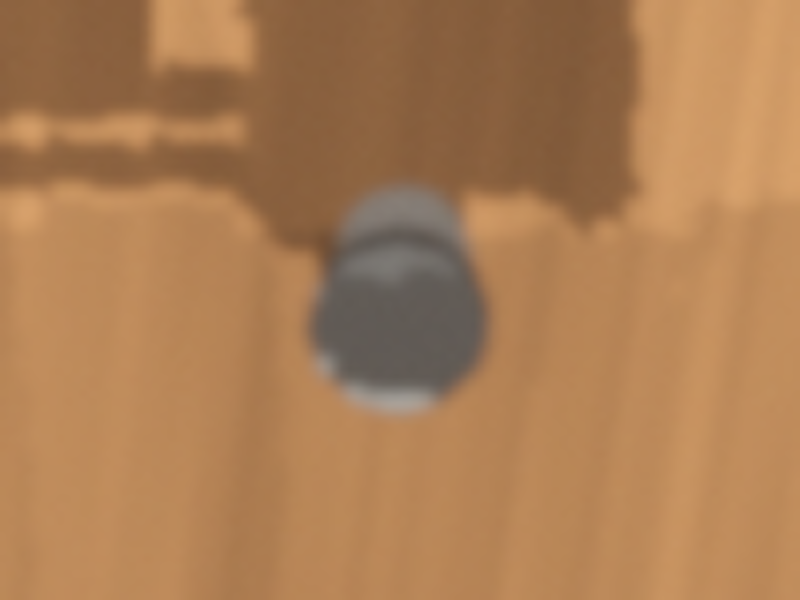

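```bash
cat >> h.py <<'E'
from scipy.optimize import fsolve
def cap(c,im,guess,z,r=.0115,win=45):
    """top-disk centre of a grey cap near world guess, at height z (wrist view: disk is lowest in the image)"""
    u,v=proj(c,[*guess[:2],z]);u0,v0=int(max(u-win,0)),int(max(v-win,0))
    a=im[v0:int(v+win),u0:int(u+win)].astype(int)
    m=((a.max(2)-a.min(2))<35).astype(np.uint8)
    n,l,s,ce=cv2.connectedComponentsWithStats(m)
    i=min((k for k in range(1,n) if s[k,4]>60),key=lambda k:np.hypot(*(ce[k]-[u-u0,v-v0])))
    x,y,w,h,_=s[i];uc=u0+x+(w-1)/2;vb=v0+y+h-.5
    t=np.linspace(0,2*np.pi,60)
    def f(p):
        q=np.array([proj(c,[p[0]+r*np.cos(k),p[1]+r*np.sin(k),z]) for k in t])
        return [(q[:,0].max()+q[:,0].min())/2-uc,q[:,1].max()-vb]
    p=fsolve(f,guess[:2]);print("cap box",u0+x,v0+y,w,h,"->",p);return p
E
python3 -c "
from h import *
import pickle
c=pickle.load(open('w1.pkl','rb'));cap(c,cv2.imread('pics/w1.png'),[.4727,.291],.068)
go([.475,.24,.17],97.6)"
```

```text
cap box 239 155 21 30 -> [0.4734 0.2897]
t 1.15 tcp [0.4777 0.2842 0.2002] [-179.9522   -0.0002   97.3769] shift cm [-4.3465 -0.8294  3.0181] dr [-0.0478 -0.0003 -0.2231]
```

send_rows:
  series:
    - {"travel":[-2.2,-0.4,1.5],"dr":[0,0,0],"claw":6}
    - {"travel":[-4.4,-0.8,3],"dr":[0,0,0],"claw":6}
    - {"travel":[-4.4,-0.8,3],"dr":[0,0,0],"claw":6}
    - {"travel":[-4.4,-0.8,3],"dr":[0,0,0],"claw":6}

```text
time_s: 1.48
tool_pos: [0.4737, 0.2409, 0.1696]
tool_rot: [-179.9, 0.0, 97.6]
force: [0.1, 0.2, 0.1]
grip_width: 0.0602
```

```bash
python3 -c "
from h import *
c=env.calibration('wrist');im=env.read_camera('wrist');cv2.imwrite('pics/w2.png',im)
p=cap(c,im,[.4734,.2897],.068)
go([.4734,.2897,.12],97.6)
import pickle
c1=pickle.load(open('w1.pkl','rb'))
print(tri([(c1,*proj(c1,[.4734,.2897,.068])),(c,*proj(c,[*p,.068]))]))
p=cap(c,im,[.423,.162],.092) if 0 else 0
"
```

```text
cap box 249 122 26 27 -> [0.4737 0.2896]
t 1.5333 tcp [0.4742 0.2422 0.1704] [-179.9669   -0.0479   97.6586] shift cm [4.7148 0.5554 5.0482] dr [-0.0331 -0.0478  0.0586]
(array([0.4735, 0.2896, 0.0675]), np.float64(0.00013787156754184286))
```

send_rows:
  series:
    - {"travel":[2.4,0.3,2],"dr":[0,0,0],"claw":6}
    - {"travel":[4.7,0.55,4],"dr":[0,0,0],"claw":6}
    - {"travel":[4.7,0.55,5],"dr":[0,0,0],"claw":6}
    - {"travel":[4.7,0.55,8],"dr":[0,0,0],"claw":6}
    - {"travel":[4.7,0.55,11],"dr":[0,0,0],"claw":6}
    - {"travel":[4.7,0.55,13],"dr":[0,0,0],"claw":6}
    - {"travel":[4.7,0.55,13],"dr":[0,0,0],"claw":6}
    - {"travel":[4.7,0.55,13],"dr":[0,0,0],"claw":6}
    - {"travel":[4.7,0.55,13],"dr":[0,0,0],"claw":1.5}
    - {"travel":[4.7,0.55,13],"dr":[0,0,0],"claw":1.5}
    - {"travel":[4.7,0.55,13],"dr":[0,0,0],"claw":1.5}
    - {"travel":[4.7,0.55,13],"dr":[0,0,0],"claw":1.5}
  grip_force: 15

```text
time_s: 2.53
tool_pos: [0.4753, 0.2886, 0.042]
tool_rot: [179.9, -0.1, 97.5]
force: [-0.4, -0.7, 0.6]
grip_width: 0.0411
```

send_rows:
  series:
    - {"travel":[0,0,0],"dr":[0,0,0],"claw":1.5}
    - {"travel":[0,0,0],"dr":[0,0,0],"claw":1.5}
    - {"travel":[0,0,0],"dr":[0,0,0],"claw":1.5}

```text
time_s: 2.78
tool_pos: [0.4746, 0.2879, 0.0408]
tool_rot: [180.0, -0.0, 97.5]
force: [0.5, -0.6, 0.8]
grip_width: 0.0213
```

```bash
python3 -c "
from h import *
go([.595,-.03,.19],97.6)"
```

```text
t 2.7833 tcp [0.4746 0.2879 0.0408] [179.9821  -0.0169  97.5263] shift cm [-33.0896   7.7775 -14.9252] dr [ 0.0179 -0.0169 -0.0737]
```

send_rows:
  series:
    - {"travel":[0,0,-4],"dr":[0,0,0],"claw":1.5}
    - {"travel":[0,0,-8],"dr":[0,0,0],"claw":1.5}
    - {"travel":[0,0,-12],"dr":[0,0,0],"claw":1.5}
    - {"travel":[-3,1.2,-14],"dr":[0,0,0],"claw":1.5}
    - {"travel":[-6.5,2.4,-15],"dr":[0,0,0],"claw":1.5}
    - {"travel":[-10,3.7,-15],"dr":[0,0,0],"claw":1.5}
    - {"travel":[-13.5,5,-15],"dr":[0,0,0],"claw":1.5}
    - {"travel":[-17,6.3,-15],"dr":[0,0,0],"claw":1.5}
    - {"travel":[-20.5,7.6,-15],"dr":[0,0,0],"claw":1.5}
    - {"travel":[-24,9,-15],"dr":[0,0,0],"claw":1.5}
    - {"travel":[-28,10.5,-15],"dr":[0,0,0],"claw":1.5}
    - {"travel":[-31.8,12,-15],"dr":[0,0,0],"claw":1.5}

```text
time_s: 3.78
tool_pos: [0.6356, -0.0128, 0.1906]
tool_rot: [180.0, -0.0, 97.6]
force: [0.7, 0.4, -0.0]
grip_width: 0.0214
```

send_rows:
  series:
    - {"travel":[0,0,0],"dr":[0,0,0],"claw":1.5}
    - {"travel":[0,0,0],"dr":[0,0,0],"claw":1.5}
    - {"travel":[0,0,0],"dr":[0,0,0],"claw":1.5}

```text
time_s: 4.03
tool_pos: [0.6348, -0.0112, 0.1901]
tool_rot: [-180.0, -0.0, 97.5]
force: [0.4, 0.9, -0.2]
grip_width: 0.0209
```

```bash
python3 -c "
from h import *
import pickle
c=env.calibration('wrist');im=env.read_camera('wrist');cv2.imwrite('pics/w3.png',im);pickle.dump(c,open('w3.pkl','wb'))
go([.595,-.03,.19],97.6)
for p in([.642,.034,.036],[.583,.027,.036]):print(proj(c,p))"
```

```text
t 4.0833 tcp [ 0.6347 -0.01    0.1902] [-179.9602   -0.0686   97.6117] shift cm [-1.4606 -4.196   0.0207] dr [-0.0398 -0.0686  0.0117]
(np.float64(266.6667947956259), np.float64(135.86553231306127))
(np.float64(208.8313540275101), np.float64(135.06706507894927))
```

View pics/w3.png

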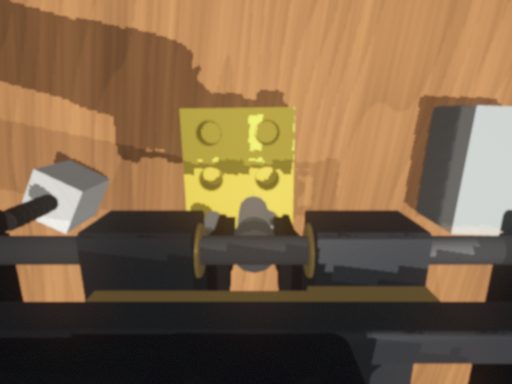

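The wrist view shows the rack with the held tube hanging at (255,215), S2 at about (267,131), L2 at (209,132), S1 at (267,178) and L1 at (210,178). I'll zoom in once for precise rims.

```bash
python3 -c "
import cv2
im=cv2.imread('pics/w3.png')[100:200,175:305];cv2.imwrite('pics/w3c.png',cv2.resize(im,(780,600),interpolation=cv2.INTER_CUBIC))"
```

```text
(no output)
```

View pics/w3c.png

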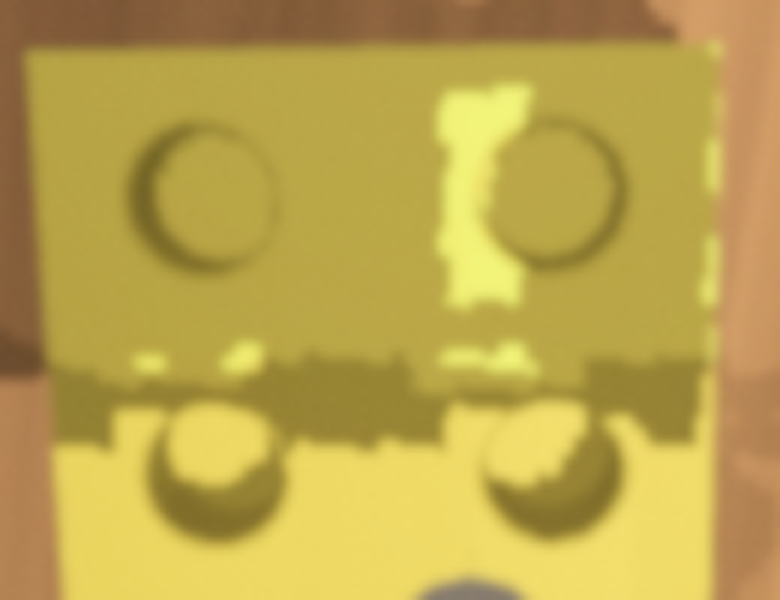

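```bash
python3 -c "
from h import *
import pickle
c=pickle.load(open('w3.pkl','rb'))
P={n:plane(c,u,v,.036) for n,u,v in(('S2',266.75,131.9),('L2',208.4,132.3),('S1',266.75,177.7),('L1',210.7,178),('cR',294.2,106.6),('cL',178.7,107.8))}
for n in P:print(n,P[n])
d=P['S2']-P['L2'];print(np.degrees(np.arctan2(d[1],d[0])),np.linalg.norm(d));d=P['cR']-P['cL'];print(np.degrees(np.arctan2(d[1],d[0])),np.linalg.norm(d),np.linalg.norm(P['S2']-P['S1']))
go([*(P['S2'][:2]),.19],97.6)"
```

```text
S2 [0.6415 0.038  0.036 ]
L2 [0.5823 0.0297 0.036 ]
S1 [ 0.6483 -0.0095  0.036 ]
L1 [ 0.5893 -0.0176  0.036 ]
cR [0.6653 0.0664 0.036 ]
cL [0.5504 0.05   0.036 ]
7.933543645130117 0.05979488817871142
8.118091968072076 0.11608941246079542 0.047928905161544334
t 4.0833 tcp [ 0.6347 -0.01    0.1902] [-179.9602   -0.0686   97.6117] shift cm [4.6616 1.3152 0.0242] dr [-0.0398 -0.0686  0.0117]
```

```bash
python3 -c "
from h import *
import pickle
c=pickle.load(open('w3.pkl','rb'));im=cv2.imread('pics/w3.png')
r=R.from_euler('xyz',[180,0,97.6],degrees=True)
for off in(0,.0018):
  b=np.array([.6347,-.01,.1902])+r.apply([off,0,.041])
  t=np.linspace(0,6.28,60);q=np.array([proj(c,b+r.apply([.01*np.cos(k),.01*np.sin(k),0])) for k in t]);print(off,q.min(0),q.max(0),proj(c,b))
for v in(196,198,200,202,204,206,208): 
  a=im[v,225:285].astype(int);m=np.where(a.max(1)-a.min(1)<50)[0];print(v,m.min()+225 if len(m) else 0,m.max()+225 if len(m) else 0)
print(im[190:204,255].tolist())"
```

```text
0 [239.7003 195.7149] [268.2066 222.8998] (np.float64(253.95157155353996), np.float64(209.4714321020544))
0.0018 [239.6687 193.2049] [268.2337 220.502 ] (np.float64(253.94929078426765), np.float64(207.0185136683611))
196 0 0
198 248 258
200 245 261
202 243 263
204 242 264
206 241 265
208 241 265
[[105, 221, 241], [104, 220, 240], [105, 220, 240], [104, 220, 239], [105, 217, 237], [105, 207, 226], [107, 182, 201], [109, 148, 162], [110, 128, 139], [110, 123, 134], [110, 123, 134], [110, 123, 133], [108, 122, 133], [109, 123, 133]]
```

send_rows:
  series:
    - {"travel":[2.3,0.7,1],"dr":[0,0,0],"claw":1.5}
    - {"travel":[4.6,1.35,4],"dr":[0,0,0],"claw":1.5}
    - {"travel":[4.6,1.35,7],"dr":[0,0,0],"claw":1.5}
    - {"travel":[4.6,1.35,9.5],"dr":[0,0,0],"claw":1.5}
    - {"travel":[4.6,1.35,10.3],"dr":[0,0,0],"claw":1.5}
    - {"travel":[4.6,1.35,10.3],"dr":[0,0,0],"claw":1.5}
    - {"travel":[4.6,1.35,10.3],"dr":[0,0,0],"claw":1.5}
    - {"travel":[4.6,1.35,10.3],"dr":[0,0,0],"claw":1.5}
    - {"travel":[4.6,1.35,10.7],"dr":[0,0,0],"claw":1.5}
    - {"travel":[4.6,1.35,11.1],"dr":[0,0,0],"claw":1.5}
    - {"travel":[4.6,1.35,11.5],"dr":[0,0,0],"claw":1.5}
    - {"travel":[4.6,1.35,11.8],"dr":[0,0,0],"claw":1.5}

```text
time_s: 5.08
tool_pos: [0.6424, 0.0359, 0.0724]
tool_rot: [180.0, -0.0, 97.5]
force: [-1.6, 0.1, -0.4]
grip_width: 0.0211
```

```bash
python3 -c "
from h import *
go([.6415,.038,.049],97.6)
for n in('scene','side'):cv2.imwrite(f'pics/{n}1.png',env.read_camera(n))
a=cv2.imread('pics/side1.png')[150:270,180:300];b=cv2.imread('pics/scene1.png')[160:280,230:350]
cv2.imwrite('pics/m1.png',cv2.resize(np.hstack([a,b]),(800,400),interpolation=cv2.INTER_CUBIC))"
```

```text
t 5.0833 tcp [0.6424 0.0359 0.0724] [179.9884  -0.0112  97.5206] shift cm [ 0.223  -0.0602  2.3406] dr [ 0.0116 -0.0112 -0.0794]
```

View pics/m1.png

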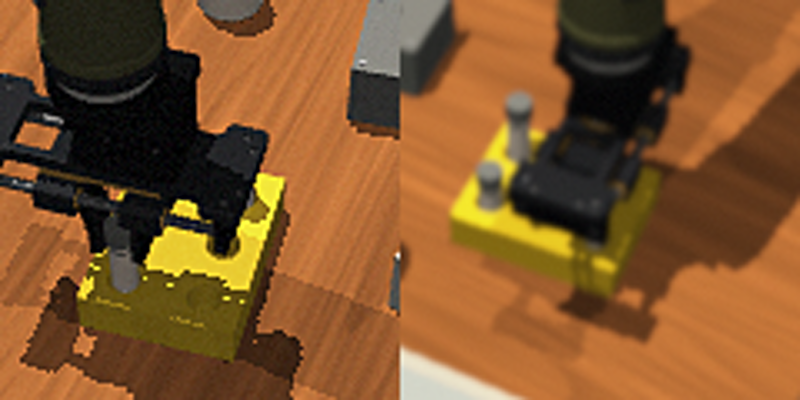

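The side view shows the tube at the S2 hole. Its bottom is already about 4 mm below the rack top with no upward force, so it is entering. I'll continue down.

send_rows:
  series:
    - {"travel":[0,0,0.4],"dr":[0,0,0],"claw":1.5}
    - {"travel":[0,0,0.8],"dr":[0,0,0],"claw":1.5}
    - {"travel":[0,0,1.2],"dr":[0,0,0],"claw":1.5}
    - {"travel":[0,0,1.6],"dr":[0,0,0],"claw":1.5}
    - {"travel":[0,0,2.0],"dr":[0,0,0],"claw":1.5}
    - {"travel":[0,0,2.2],"dr":[0,0,0],"claw":1.5}
    - {"travel":[0,0,2.3],"dr":[0,0,0],"claw":1.5}
    - {"travel":[0,0,2.3],"dr":[0,0,0],"claw":1.5}

```text
time_s: 5.85
tool_pos: [0.6423, 0.0359, 0.0492]
tool_rot: [-180.0, 0.0, 97.5]
force: [0.3, -0.4, -0.1]
grip_width: 0.0211
```

send_rows:
  series:
    - {"travel":[0,0,0],"dr":[0,0,0],"claw":4.5}
    - {"travel":[0,0,0],"dr":[0,0,0],"claw":4.5}
    - {"travel":[0,0,0],"dr":[0,0,0],"claw":4.5}
    - {"travel":[0,0,0],"dr":[0,0,0],"claw":4.5}
    - {"travel":[0,0,-2],"dr":[0,0,0],"claw":4.5}
    - {"travel":[0,0,-5],"dr":[0,0,0],"claw":4.5}
    - {"travel":[0,0,-9],"dr":[0,0,0],"claw":5}
    - {"travel":[0,0,-13],"dr":[0,0,0],"claw":6}
    - {"travel":[0,0,-15],"dr":[0,0,0],"claw":6}
    - {"travel":[0,0,-15],"dr":[0,0,0],"claw":6}

```text
time_s: 6.68
tool_pos: [0.6458, 0.0357, 0.2065]
tool_rot: [179.4, -0.0, 97.5]
force: [1.9, 0.3, -0.3]
grip_width: 0.0579
```

```bash
python3 -c "
from h import *
go([.429,.12,.20],97.6)"
```

```text
t 6.6833 tcp [0.6458 0.0357 0.2065] [179.3663  -0.0243  97.5181] shift cm [ 11.1917 -20.3972   0.4275] dr [ 0.6337 -0.0238 -0.082 ]
```

send_rows:
  series:
    - {"travel":[1.8,-3.3,0],"dr":[0,0,0],"claw":6}
    - {"travel":[3.6,-6.6,0],"dr":[0,0,0],"claw":6}
    - {"travel":[5.4,-9.9,0],"dr":[0,0,0],"claw":6}
    - {"travel":[7.2,-13.2,0],"dr":[0,0,0],"claw":6}
    - {"travel":[9,-16.5,0],"dr":[0,0,0],"claw":6}
    - {"travel":[11.1,-20.1,0],"dr":[0,0,0],"claw":6}
    - {"travel":[11.1,-20.1,0],"dr":[0,0,0],"claw":6}
    - {"travel":[11.1,-20.1,0],"dr":[0,0,0],"claw":6}
    - {"travel":[11.1,-20.1,0],"dr":[0,0,0],"claw":6}

```text
time_s: 7.43
tool_pos: [0.429, 0.1194, 0.1997]
tool_rot: [179.9, -0.0, 97.5]
force: [-0.4, -0.9, -0.0]
grip_width: 0.06
```

```bash
python3 -c "
from h import *
c=env.calibration('wrist');im=env.read_camera('wrist');cv2.imwrite('pics/w4.png',im)
p=cap(c,im,[.421,.167],.092)
go([*p,.14],97.6)"
```

```text
cap box 238 122 26 26 -> [0.4199 0.1671]
t 7.4833 tcp [0.4295 0.119  0.1997] [179.9501   0.0099  97.4645] shift cm [ 4.896  -0.3331  5.9657] dr [ 0.0499  0.01   -0.1355]
```

send_rows:
  series:
    - {"travel":[2.4,-0.2,2],"dr":[0,0,0],"claw":6}
    - {"travel":[4.9,-0.35,4],"dr":[0,0,0],"claw":6}
    - {"travel":[4.9,-0.35,6],"dr":[0,0,0],"claw":6}
    - {"travel":[4.9,-0.35,9],"dr":[0,0,0],"claw":6}
    - {"travel":[4.9,-0.35,12],"dr":[0,0,0],"claw":6}
    - {"travel":[4.9,-0.35,13.6],"dr":[0,0,0],"claw":6}
    - {"travel":[4.9,-0.35,13.6],"dr":[0,0,0],"claw":6}
    - {"travel":[4.9,-0.35,13.6],"dr":[0,0,0],"claw":6}
    - {"travel":[4.9,-0.35,13.6],"dr":[0,0,0],"claw":1.5}
    - {"travel":[4.9,-0.35,13.6],"dr":[0,0,0],"claw":1.5}
    - {"travel":[4.9,-0.35,13.6],"dr":[0,0,0],"claw":1.5}
    - {"travel":[4.9,-0.35,13.6],"dr":[0,0,0],"claw":1.5}
  grip_force: 15

```text
time_s: 8.48
tool_pos: [0.4195, 0.1681, 0.0646]
tool_rot: [179.9, -0.1, 97.5]
force: [0.0, 0.4, -0.2]
grip_width: 0.0405
```

send_rows:
  series:
    - {"travel":[0,0,0],"dr":[0,0,0],"claw":1.5}
    - {"travel":[0,0,0],"dr":[0,0,0],"claw":1.5}
    - {"travel":[0,0,0],"dr":[0,0,0],"claw":1.5}
    - {"travel":[0,0,0],"dr":[0,0,0],"claw":1.5}

```text
time_s: 8.82
tool_pos: [0.4188, 0.1678, 0.0638]
tool_rot: [180.0, -0.0, 97.5]
force: [-0.4, -0.1, 1.2]
grip_width: 0.021
```

```bash
python3 -c "
from h import *
go([.5823,.0297,.20],97.6);go([.5885,-.0175,.21],97.6)"
```

```text
t 8.8167 tcp [0.4188 0.1678 0.0638] [179.9729  -0.0168  97.5354] shift cm [-15.8353  14.4008 -13.6192] dr [ 0.0271 -0.0168 -0.0646]
t 8.8167 tcp [0.4188 0.1678 0.0638] [179.9729  -0.0168  97.5354] shift cm [-20.5955  14.3969 -14.6206] dr [ 0.0271 -0.0168 -0.0646]
```

send_rows:
  series:
    - {"travel":[0,0,-4],"dr":[0,0,0],"claw":1.5}
    - {"travel":[0,0,-8],"dr":[0,0,0],"claw":1.5}
    - {"travel":[-2.5,2.4,-10],"dr":[0,0,0],"claw":1.5}
    - {"travel":[-5,4.8,-10],"dr":[0,0,0],"claw":1.5}
    - {"travel":[-7.5,7.2,-10],"dr":[0,0,0],"claw":1.5}
    - {"travel":[-10,9.6,-10],"dr":[0,0,0],"claw":1.5}
    - {"travel":[-12.8,12,-10],"dr":[0,0,0],"claw":1.5}
    - {"travel":[-15.75,14.45,-9],"dr":[0,0,0],"claw":1.5}
    - {"travel":[-15.75,14.45,-7],"dr":[0,0,0],"claw":1.5}
    - {"travel":[-15.75,14.45,-5],"dr":[0,0,0],"claw":1.5}
    - {"travel":[-15.75,14.45,-4.6],"dr":[0,0,0],"claw":1.5}
    - {"travel":[-15.75,14.45,-4.6],"dr":[0,0,0],"claw":1.5}

```text
time_s: 9.82
tool_pos: [0.581, 0.0306, 0.1077]
tool_rot: [-179.8, 0.0, 97.5]
force: [-0.4, 0.7, 0.1]
grip_width: 0.0209
```

send_rows:
  series:
    - {"travel":[0,0,0],"dr":[0,0,0],"claw":1.5}
    - {"travel":[0,0,0],"dr":[0,0,0],"claw":1.5}
    - {"travel":[0,0,0.3],"dr":[0,0,0],"claw":1.5}
    - {"travel":[0,0,0.6],"dr":[0,0,0],"claw":1.5}
    - {"travel":[0,0,0.9],"dr":[0,0,0],"claw":1.5}
    - {"travel":[0,0,1.2],"dr":[0,0,0],"claw":1.5}
    - {"travel":[0,0,1.5],"dr":[0,0,0],"claw":1.5}
    - {"travel":[0,0,1.5],"dr":[0,0,0],"claw":1.5}

```text
time_s: 10.48
tool_pos: [0.582, 0.0306, 0.0938]
tool_rot: [-179.9, -0.0, 97.5]
force: [0.0, -1.1, -0.5]
grip_width: 0.0211
```

```bash
python3 -c "
from h import *
go([.5823,.0297,.072],97.6)"
```

```text
t 10.4833 tcp [0.582  0.0306 0.0938] [-179.9295   -0.0016   97.5347] shift cm [-0.0888  0.0178  2.1755] dr [-0.0705 -0.0016 -0.0653]
```

send_rows:
  series:
    - {"travel":[0,0,0.4],"dr":[0,0,0],"claw":1.5}
    - {"travel":[0,0,0.8],"dr":[0,0,0],"claw":1.5}
    - {"travel":[0,0,1.2],"dr":[0,0,0],"claw":1.5}
    - {"travel":[0,0,1.6],"dr":[0,0,0],"claw":1.5}
    - {"travel":[0,0,2.0],"dr":[0,0,0],"claw":1.5}
    - {"travel":[0,0,2.1],"dr":[0,0,0],"claw":1.5}
    - {"travel":[0,0,2.1],"dr":[0,0,0],"claw":1.5}
    - {"travel":[0,0,2.1],"dr":[0,0,0],"claw":1.5}

```text
time_s: 11.15
tool_pos: [0.5826, 0.0305, 0.0735]
tool_rot: [-180.0, 0.0, 97.5]
force: [-0.4, 0.1, -0.1]
grip_width: 0.0213
```

send_rows:
  series:
    - {"travel":[0,0,0],"dr":[0,0,0],"claw":4}
    - {"travel":[0,0,0],"dr":[0,0,0],"claw":4}
    - {"travel":[0,0,0],"dr":[0,0,0],"claw":4}
    - {"travel":[0,0,0],"dr":[0,0,0],"claw":4}
    - {"travel":[0,0,-2],"dr":[0,0,0],"claw":4}
    - {"travel":[0,0,-5],"dr":[0,0,0],"claw":4}
    - {"travel":[0,0,-9],"dr":[0,0,0],"claw":4}
    - {"travel":[0,0,-13],"dr":[0,0,0],"claw":5}
    - {"travel":[0,0,-13],"dr":[0,0,0],"claw":5}
    - {"travel":[0,0,-13],"dr":[0,0,0],"claw":5}

```text
time_s: 11.98
tool_pos: [0.5845, 0.0305, 0.2068]
tool_rot: [179.6, -0.0, 97.5]
force: [-0.2, 1.9, -0.9]
grip_width: 0.0483
```

```bash
python3 -c "
from h import *
go([.445,-.105,.20],97.6)"
```

```text
t 11.9833 tcp [0.5845 0.0305 0.2068] [179.6383  -0.0438  97.5253] shift cm [-11.6107 -15.6096   0.5679] dr [ 0.3617 -0.0436 -0.0749]
```

send_rows:
  series:
    - {"travel":[-2,-2.7,0],"dr":[0,0,0],"claw":5}
    - {"travel":[-4,-5.4,0],"dr":[0,0,0],"claw":5}
    - {"travel":[-6,-8.1,0],"dr":[0,0,0],"claw":5}
    - {"travel":[-8,-10.8,0],"dr":[0,0,0],"claw":5}
    - {"travel":[-10,-13.5,0],"dr":[0,0,0],"claw":5}
    - {"travel":[-11.6,-15.5,0],"dr":[0,0,0],"claw":5}
    - {"travel":[-11.6,-15.5,0],"dr":[0,0,0],"claw":5}
    - {"travel":[-11.6,-15.5,0],"dr":[0,0,0],"claw":5}
    - {"travel":[-11.6,-15.5,0],"dr":[0,0,0],"claw":5}

```text
time_s: 12.73
tool_pos: [0.444, -0.1041, 0.2029]
tool_rot: [-180.0, -0.0, 97.6]
force: [0.5, 0.6, -0.2]
grip_width: 0.0499
```

```bash
python3 -c "
from h import *
import pickle
go([.445,-.105,.20],97.6)
c=env.calibration('wrist');w=env.read_camera('wrist');cv2.imwrite('pics/w5.png',w);pickle.dump(c,open('w5.pkl','wb'))
s=env.read_camera('side');d=env.read_camera('scene');cv2.imwrite('pics/side2.png',s)
print(proj(c,[.436,-.057,.116]))
a=cv2.resize(w[60:220,160:340],(450,400),interpolation=cv2.INTER_CUBIC)
b=cv2.resize(s[180:265,195:270],(350,400),interpolation=cv2.INTER_CUBIC)
cv2.imwrite('pics/m2.png',np.hstack([a,b]))"
```

```text
t 12.7333 tcp [ 0.444  -0.1041  0.2029] [-179.9658   -0.0371   97.556 ] shift cm [-0.1066  0.0847  0.2863] dr [-0.0342 -0.0371 -0.044 ]
(np.float64(251.72839053518194), np.float64(137.2503292101517))
```

View pics/m2.png

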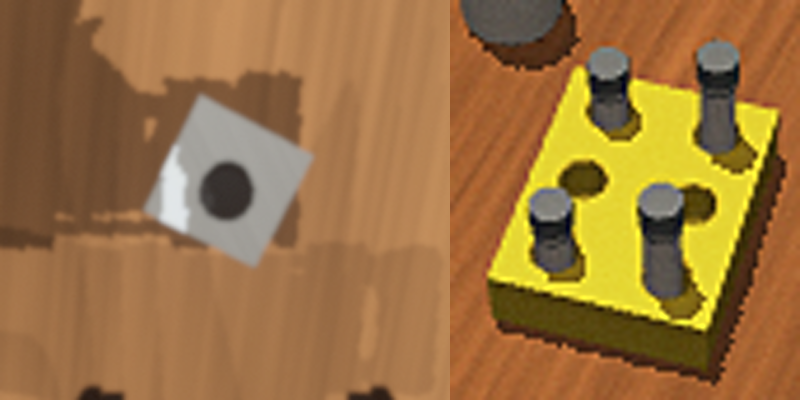

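Side crop: both tubes stand upright in the rack's far holes, at the same height as their refs. The wrist crop shows the probe end-on, at about (251,136) in the full image, against a predicted (252,137).

```bash
python3 -c "
from h import *
import pickle
c=pickle.load(open('w5.pkl','rb'));p=plane(c,250.8,136,.116);print(p)
im=cv2.imread('pics/w5.png');m=(im.max(2)<90).astype(np.uint8);n,l,s,ce=cv2.connectedComponentsWithStats(m[100:180,220:280]);print(s[1:]+[220,100,0,0,0],ce[1:])
go([*p[:2],.076],97.6)"
```

```text
[ 0.4351 -0.0561  0.116 ]
[[241 125  20  23 356]] [[30.3567 36.0758]]
t 12.8833 tcp [ 0.4445 -0.1038  0.2031] [-179.9435    0.0251   97.6407] shift cm [ 4.8562 -0.2837 12.7061] dr [-0.0565  0.0252  0.0407]
```

send_rows:
  series:
    - {"travel":[2.5,-0.15,1.5],"dr":[0,0,0],"claw":5}
    - {"travel":[4.85,-0.3,3.5],"dr":[0,0,0],"claw":5}
    - {"travel":[4.85,-0.3,5],"dr":[0,0,0],"claw":5}
    - {"travel":[4.85,-0.3,8],"dr":[0,0,0],"claw":5}
    - {"travel":[4.85,-0.3,11],"dr":[0,0,0],"claw":5}
    - {"travel":[4.85,-0.3,12.7],"dr":[0,0,0],"claw":5}
    - {"travel":[4.85,-0.3,12.7],"dr":[0,0,0],"claw":5}
    - {"travel":[4.85,-0.3,12.7],"dr":[0,0,0],"claw":5}
    - {"travel":[4.85,-0.3,12.7],"dr":[0,0,0],"claw":1}
    - {"travel":[4.85,-0.3,12.7],"dr":[0,0,0],"claw":1}
    - {"travel":[4.85,-0.3,12.7],"dr":[0,0,0],"claw":1}
    - {"travel":[4.85,-0.3,12.7],"dr":[0,0,0],"claw":1}
  grip_force: 40

```text
time_s: 13.88
tool_pos: [0.4357, -0.057, 0.0776]
tool_rot: [179.9, -0.0, 97.5]
force: [0.0, 0.1, 0.3]
grip_width: 0.0308
```

send_rows:
  series:
    - {"travel":[0,0,0],"dr":[0,0,0],"claw":1}
    - {"travel":[0,0,0],"dr":[0,0,0],"claw":1}
    - {"travel":[0,0,0],"dr":[0,0,0],"claw":1}
    - {"travel":[0,0,0],"dr":[0,0,0],"claw":1}

```text
time_s: 14.22
tool_pos: [0.4351, -0.0571, 0.0769]
tool_rot: [180.0, -0.0, 97.5]
force: [-0.8, -0.4, 2.9]
grip_width: 0.0172
```

```bash
python3 -c "
from h import *
go([.5305,-.298,.20],97.6)"
```

```text
t 14.2167 tcp [ 0.4351 -0.0571  0.0769] [179.9669  -0.0096  97.5287] shift cm [-25.1341   6.313  -12.3104] dr [ 0.0331 -0.0095 -0.0713]
```

send_rows:
  series:
    - {"travel":[0,0,-3],"dr":[0,0,0],"claw":1}
    - {"travel":[0,0,-6],"dr":[0,0,0],"claw":1}
    - {"travel":[0,0,-9],"dr":[0,0,0],"claw":1}
    - {"travel":[-2,0.5,-12],"dr":[0,0,0],"claw":1}
    - {"travel":[-5,1.3,-12.3],"dr":[0,0,0],"claw":1}
    - {"travel":[-8,2,-12.3],"dr":[0,0,0],"claw":1}
    - {"travel":[-11,2.8,-12.3],"dr":[0,0,0],"claw":1}
    - {"travel":[-14,3.5,-12.3],"dr":[0,0,0],"claw":1}
    - {"travel":[-17,4.3,-12.3],"dr":[0,0,0],"claw":1}
    - {"travel":[-20,5,-12.3],"dr":[0,0,0],"claw":1}
    - {"travel":[-23,5.7,-12.3],"dr":[0,0,0],"claw":1}
    - {"travel":[-25.1,6.3,-12.3],"dr":[0,0,0],"claw":1}

```text
time_s: 15.22
tool_pos: [0.5301, -0.3005, 0.199]
tool_rot: [-179.9, 0.1, 97.4]
force: [0.4, 0.2, -0.4]
grip_width: 0.017
```

send_rows:
  series:
    - {"travel":[0,0,0],"dr":[0,0,0],"claw":1}
    - {"travel":[0,0,0],"dr":[0,0,0],"claw":1}
    - {"travel":[0,0,0],"dr":[0,0,0],"claw":1}
    - {"travel":[0,0,0],"dr":[0,0,0],"claw":1}

```text
time_s: 15.55
tool_pos: [0.5302, -0.2961, 0.1993]
tool_rot: [180.0, -0.1, 97.6]
force: [0.2, -0.2, -1.5]
grip_width: 0.0169
```

```bash
python3 -c "
from h import *
import pickle
go([.53,-.298,.20],97.6)
c=env.calibration('wrist');w=env.read_camera('wrist');cv2.imwrite('pics/w6.png',w);pickle.dump(c,open('w6.pkl','wb'))
print(proj(c,[.525,-.251,.06]))
o=env.get_obs();r=R.from_euler('xyz',o['tool_rot'],degrees=True);print('tip pred',proj(c,o['tool_pos']+r.apply([.001,0,.071])))
cv2.imwrite('pics/w6c.png',cv2.resize(w[90:240,160:350],(760,600),interpolation=cv2.INTER_CUBIC))"
```

```text
t 15.55 tcp [ 0.5302 -0.2961  0.1993] [179.997   -0.085   97.6274] shift cm [-0.188  -0.0438 -0.0683] dr [ 0.003  -0.085   0.0274]
(np.float64(254.71025269463502), np.float64(135.5119799222069))
tip pred (np.float64(253.94179445111632), np.float64(198.03376472848586))
```

View pics/w6c.png

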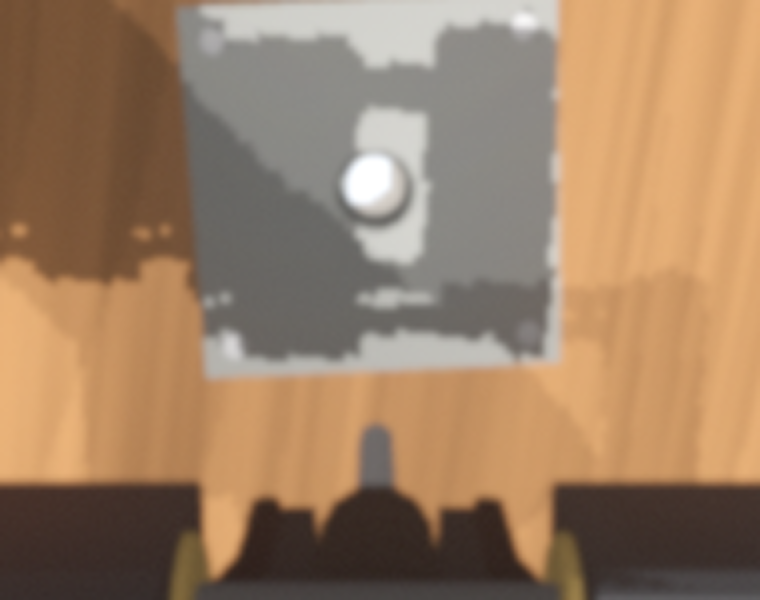

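The wrist crop shows the hole rim centred at (252.9,136.6) in the full image with the white button inside. The rod tip's far edge is at (253.6,195.6), within 2 px of the prediction.

```bash
python3 -c "
from h import *
import pickle
c=pickle.load(open('w6.pkl','rb'));p=plane(c,252.9,136.6,.06);print(p)
go([*p[:2],.145],97.6)"
```

```text
[ 0.5234 -0.2523  0.06  ]
t 15.6 tcp [ 0.5303 -0.2961  0.1995] [179.9764  -0.0787  97.6353] shift cm [ 4.4243 -0.1017  5.455 ] dr [ 0.0236 -0.0787  0.0353]
```

send_rows:
  series:
    - {"travel":[2.2,-0.05,0],"dr":[0,0,0],"claw":1}
    - {"travel":[4.4,-0.1,0],"dr":[0,0,0],"claw":1}
    - {"travel":[4.4,-0.1,2],"dr":[0,0,0],"claw":1}
    - {"travel":[4.4,-0.1,4],"dr":[0,0,0],"claw":1}
    - {"travel":[4.4,-0.1,5.5],"dr":[0,0,0],"claw":1}
    - {"travel":[4.4,-0.1,5.5],"dr":[0,0,0],"claw":1}
    - {"travel":[4.4,-0.1,5.5],"dr":[0,0,0],"claw":1}
    - {"travel":[4.4,-0.1,5.5],"dr":[0,0,0],"claw":1}
    - {"travel":[4.4,-0.1,6.2],"dr":[0,0,0],"claw":1}
    - {"travel":[4.4,-0.1,6.9],"dr":[0,0,0],"claw":1}
    - {"travel":[4.4,-0.1,7.6],"dr":[0,0,0],"claw":1}
    - {"travel":[4.4,-0.1,7.6],"dr":[0,0,0],"claw":1}

```text
time_s: 16.6
tool_pos: [0.5225, -0.2536, 0.1219]
tool_rot: [-179.9, -0.1, 97.5]
force: [-0.1, 0.9, -1.0]
grip_width: 0.017
```

send_rows:
  series:
    - {"travel":[0,0,0],"dr":[0,0,0],"claw":1}
    - {"travel":[0,0,0],"dr":[0,0,0],"claw":1}

```text
time_s: 16.77
tool_pos: [0.5234, -0.2543, 0.1235]
tool_rot: [-180.0, 0.0, 97.5]
force: [-0.5, -1.3, -0.9]
grip_width: 0.0172
```

```bash
python3 -c "
from h import *
go([.5234,-.2523,.101],97.6);print(env.get_obs()['force'],env.get_obs()['grip_width'])"
```

```text
t 16.7667 tcp [ 0.5234 -0.2543  0.1235] [-179.994     0.0026   97.5204] shift cm [0.199  0.0289 2.2525] dr [-0.006   0.0026 -0.0796]
[-0.5224 -1.2578 -0.943 ] 0.01723530423906479
```

send_rows:
  series:
    - {"travel":[0.1,0,0.4],"dr":[0,0,0],"claw":1}
    - {"travel":[0.1,0,0.8],"dr":[0,0,0],"claw":1}
    - {"travel":[0.1,0,1.2],"dr":[0,0,0],"claw":1}
    - {"travel":[0.1,0,1.5],"dr":[0,0,0],"claw":1}
    - {"travel":[0.1,0,1.8],"dr":[0,0,0],"claw":1}
    - {"travel":[0.1,0,2.0],"dr":[0,0,0],"claw":1}
    - {"travel":[0.1,0,2.0],"dr":[0,0,0],"claw":1}
    - {"travel":[0.1,0,2.0],"dr":[0,0,0],"claw":1}
  grip_force: 50

```text
time_s: 17.43
tool_pos: [0.5233, -0.2533, 0.1038]
tool_rot: [180.0, -0.0, 97.5]
force: [-1.3, 0.5, 3.9]
grip_width: 0.0171
```

send_rows:
  series:
    - {"travel":[0,0,0.1],"dr":[0,0,0],"claw":1}
    - {"travel":[0,0,0.2],"dr":[0,0,0],"claw":1}
    - {"travel":[0,0,0.3],"dr":[0,0,0],"claw":1}
    - {"travel":[0,0,0.3],"dr":[0,0,0],"claw":1}
    - {"travel":[0,0,0.3],"dr":[0,0,0],"claw":1}

```text
time_s: 17.85
tool_pos: [0.5237, -0.2534, 0.1019]
tool_rot: [179.9, -0.0, 97.5]
force: [-2.7, 1.6, 10.4]
grip_width: 0.0168
```

send_rows:
  series:
    - {"travel":[0,0,0.1],"dr":[0,0,0],"claw":1}
    - {"travel":[0,0,0.2],"dr":[0,0,0],"claw":1}
    - {"travel":[0,0,0.2],"dr":[0,0,0],"claw":1}
    - {"travel":[0,0,0.2],"dr":[0,0,0],"claw":1}
    - {"travel":[0,0,0.2],"dr":[0,0,0],"claw":1}
    - {"travel":[0,0,0.2],"dr":[0,0,0],"claw":1}

```text
time_s: 18.35
tool_pos: [0.524, -0.2539, 0.1017]
tool_rot: [179.9, -0.0, 97.5]
force: [-5.3, 3.2, 20.6]
grip_width: 0.0171
```

send_rows:
  series:
    - {"travel":[0,0,0],"dr":[0,0,0],"claw":1}
    - {"travel":[0,0,0],"dr":[0,0,0],"claw":1}
    - {"travel":[0,0,0],"dr":[0,0,0],"claw":1}
    - {"travel":[0,0,0],"dr":[0,0,0],"claw":1}
    - {"travel":[0,0,0],"dr":[0,0,0],"claw":1}
    - {"travel":[0,0,0],"dr":[0,0,0],"claw":1}

```text
time_s: 18.85
tool_pos: [0.524, -0.254, 0.1017]
tool_rot: [179.9, -0.0, 97.5]
force: [-4.8, 3.0, 20.7]
grip_width: 0.017
```

```bash
python3 -c "
from h import *
a=env.read_camera('side');b=env.read_camera('scene')
cv2.imwrite('pics/m3.png',np.hstack([cv2.resize(a[100:290,180:370],(400,400)),cv2.resize(b[120:290,170:340],(400,400))]))
o=env.get_obs();print(o['time_s'],o['tool_pos'],o['force'],o['grip_width'])"
```

```text
18.95 [ 0.524  -0.254   0.1017] [-5.0754  1.9055 21.1264] 0.01660044081058309
```

View pics/m3.png

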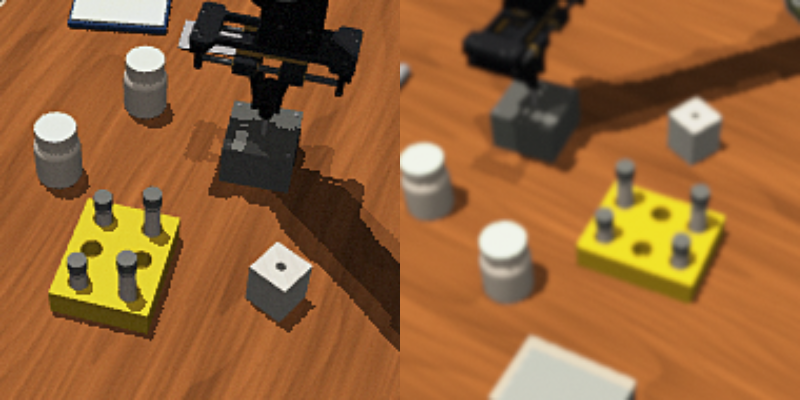

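Both tubes are seated in their own rows, the stand is empty and the rod is down the counter hole. The force rose like the spring (3.9 N at about 5 mm travel), then sharply with almost no further travel. It now holds steady at 21 N with the tip about 30 mm below the top face, so the button is on its stop. Handing in.

```bash
python3 -c "
from cell import env
print(env.sign_off())"
```

```text
the job is handed in; nothing more can be done
None
```

The job is done and handed in at about 19 s of the 72 s. Both tubes are in the rack, and the arm is still gripping the probe and holding the reset button down.

- **Tubes:** the short and long tubes each stand in the far free hole of their own row. In the camera images they stand upright and level with the fixed tubes. I let go of the long one about 1.5 mm above the hole floor, and it dropped into place.
- **Button:** the force was 3.9 N partway down, about what the spring should give. It then settled at a steady 21 N with the tip about 30 mm below the box top, so the button is against its stop. I inferred this from force and height, because the camera cannot see the button with the rod in the hole.
- **Grip:** it did not slip; the opening stayed at 17 mm.
- **Other objects:** both canisters look untouched in the last pictures. I did not send the arm near the jar, and the jar and spatula were not clearly in view in those pictures.
- **Disagreements:** the fixed cameras and the wrist camera differed by 3–6 mm, so I used the wrist camera's positions. The probe tip showed about 1.5 mm off its predicted place, well within the hole's clearance.
- **Pictures:** I viewed 10 pictures in all, counting crops.

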